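# Reset the drill supply: pop the push-latch cover, press reset, relatch the cover

## Task

Reset the drill's supply box: push the box's sprung cover down so that its push latch lets go and it pops fully open, press the reset button underneath all the way down, then push the cover shut until it latches and stays closed by itself. Work with the fingertips or the outside of the fingers only; leave the bare mushroom stop button on the smaller box unpressed and do not shift or pick up the things lying about.

Things in the scene. Friction and masses are not known exactly. Their poses are not given: they have to be found in the camera images.
- reset_box: grey box fixed to the worktop, 126 (x) x 136 (y) mm, deck 40 mm high, with a cap-shaped hinged cover on it inside a rim 7 mm high. Origin: centre of the underside; z up; its +x points from the cover's free front edge to its hinge (roughly away from the robot). In its frame, mm: hinge line along y at x = 40, z = 47; reset button under the cover at x = -4, y = 0
- reset_cover (a joint): cover angle, rad: 0 = shut and latched, 1.4 = fully open, negative = pushed in past the latch (stop at -0.1 to -0.12). Push latch: pushing the front edge in about 7 mm (to the stop) and letting go releases it, and a spring swings it to 1.4 within 1.5 s; pushed shut and in to the stop likewise, then let go, it stays at 0. Short of about -0.09 it may neither release nor latch
- cover_hinge (a point): middle of the cover's hinge line (fixed to the box), 47 mm above the worktop. When open, the cover's outer top face looks away from the robot: to shut it, push that face from behind, towards the robot and down along the arc about this line; the spring resists with 1 to 6 N at the front edge, rising steeply at the stop
- cover_front (a point): middle of the cover's top front edge, moves with it. The cover is a cap 62 mm from hinge to front edge, 100 mm wide, its top 22 mm above the hinge line when shut. As it pops open this edge rises and goes back towards the hinge, so withdraw upwards and towards the robot
- cover_pad (a point): point on the cover's outer top face, on its ribbed press pad: on the middle line, 14 mm behind the front edge, 48 mm from the hinge; moves with the cover; its z axis is the outward normal of that face, its x axis runs along the cover to the hinge
- button_top (a point): centre of the top face of the reset button, a round push button 24 mm across, 55 mm above the worktop when not pressed; hidden under the cover while that is closed (44 mm in front of the hinge line)
- reset_button (a joint): how far the reset button is pressed, m: 0 = up, 0.006 = all the way down (about 5 N); springs back when let go
- stop_box: smaller grey box fixed to the worktop, 90 x 90 mm, deck 40 mm high, carrying a bare mushroom button 38 mm across whose top is 66 mm above the worktop; origin: centre of the underside. To be left alone. It may stand left or right of the reset box
- stop_button (a joint): how far the mushroom stop button is pressed, m: 0 = up, 0.005 = down
- loupe: black eyepiece loupe, 38 mm across, 30 mm tall; stands or lies loose; origin: centre of its underside. Not part of the job, leave it
- pliers_nose: steel pliers lying flat, 154x54x12 mm; stands or lies loose; origin: centre of its underside. Not part of the job, leave it
- driver_gold: short brass-coloured screwdriver lying flat, 76x14x14 mm; stands or lies loose; origin: centre of its underside. Not part of the job, leave it
- screw_packet: small carton, 30x54x12 mm; stands or lies loose; origin: centre of its underside. Not part of the job, leave it
- red_tin: open red tin, 107x70x36 mm; stands or lies loose; origin: centre of its underside. Not part of the job, leave it
- glue_tube: small tube lying flat, 80x25x18 mm; stands or lies loose; origin: centre of its underside. Not part of the job, leave it
- lighter: lighter lying flat, 27x80x12 mm; stands or lies loose; origin: centre of its underside. Not part of the job, leave it

How it is judged:
By the outcome, as a careful person would: the job done as asked, in the order asked, and still so for the second after the job is handed in, with the robot touching nothing.
It also fails if it takes over 58 s, if anything falls off the work surface, if the arm or the gripper's body presses on something with over 40 N, if the wrist force passes 120 N, or if a joint passes its speed limit or range.

## Robot

A 6-joint arm with a two-finger parallel gripper is mounted at the origin on a cart in front of the work surface, level with it; the furniture and walls round the work are solid. World frame = base frame: x ahead of the robot, y to its left, z up, the work surface at z = 0. Lengths are in m, angles in rad, forces in N, time in s.
With the tool pointing down it reaches from about 0.25 to 0.725 m from the base axis. Payload 9.7 kg.
Tool frame: the origin (TCP) lies between the finger pads; the fingertips stand ctrl.nose_length ahead of it and the grasp point (between the pads) lies 6 mm ahead of it (ctrl.nose_length is the distance from the TCP to the fingertips, in m); z points along the fingers, y is the direction in which the jaws open and shut (so a half turn about z gives the same grasp; the last joint's range is limited). The gripper opens to 85 mm and grips with 20 to 120 N. Pads are 22 mm wide; open, the fingers measure 114 mm over their backs; the gripper's body (76 mm by 85 mm) begins 54 mm behind the grasp point. The pads swing forward as they close: fully open they stand 13 mm farther back than shut.
Start: joints at [1.341, 0.087, 0.176, 1.66, 0, 1.571], TCP at [0.125, 0.536, 0.256] pointing down, gripper open.
Joint ranges: [-3.13, 3.13], [-0.85, 1.81], [-1.15, 1.24], [-2.2, 2.28], [-1.44, 1.52], [-3.14, 3.14]. Speed limits (rad/s): [2.22, 2.22, 2.57, 3.14, 3.14, 3.14].

## Interface

Orientations are given as a unit quaternion [w, x, y, z].
In Python, from station import ctrl, camera, job gives the robot as it stands. The module is installed in compiled form; this text tells all that it offers.
- The arm moves only by the tool send_rows, never from a script. Its argument "rows" is a list of rows, each a list of 5 numbers: the shift along the tool's x, y, z in m, then the turn about the tool's z in rad, then the closure, from -1 (fully open) to 1 (shut). In form: [[x, y, z, twist, gripper], ...]. A call has 1 to 12 rows; each row shifts and turns the commanded pose from where the row before left it, along the tool's axes as they then stand; what a row does not reach is not made up. A row lasts 1/12 s, in which the tool goes at most 41.7 mm and 7.16 degrees, less where a joint would pass 70% of its speed; a pose out of reach is approached as far as the arm can. A call is refused whole if a number of a shift passes 0.0417 or a number of a turn 0.125, either way. A call with a gripper value outside its range is refused whole. The fingers move at their own pace and stop on an object; the grip force is fixed at half the most. Time passes only in rows, so rows that do not move let the fingers close. It gives the time, the measured TCP pose, the force and the opening at its end, in the units of the state.
- ctrl.read_state(): the state, without advancing time (a new reading comes with each control period).
- camera(name): name is "scene" or "side" or "wrist"; returns a dict with "pixels" (480x640x3 uint8, red, green, blue), "depth" (480x640 float32, m along the optical axis (not along the pixel's ray), 0 where there is no reading), "fx", "fy", "cx", "cy" (pixels), "extrinsics" (4x4, takes a point from world to camera coordinates). Camera axes: x right, y down, z forward; pixel columns grow to the right and rows downward; lengths in m; the calibration is good to about 2 mm. A picture is of the moment at which its call begins.
- job.job_done(): hands the job in, once; it reports no verdict.
The state is a dict: "clock": time; "q": joint angles; "qd": joint speeds; "effort": joint torques, N m; "tool_pos": TCP position; "eef_rot": TCP orientation; "wrist_force": force on the tool from outside, world axes, zero at the start; "moment": the same for the moment, N m; "gripper_width": finger opening in m.
Only numpy, scipy, OpenCV 4.12 (cv2) and the standard library are available. Lean on these libraries where they do the work, as an engineer would, in place of code of your own. Each camera call takes 0.05 s, during which the arm holds its last target.

## Working session

There is one attempt and no reset: what is moved stays moved. The work goes in short steps, Python scripts to look and compute and a tool call to move; the robot and the scene stay as the last step left them, time stands still between calls to the robot, and variables do not carry over. Pictures are saved under pics/ and viewed, and the job is handed in when it is done.

Besides the shell and the picture viewer there is one more tool, called as name(argument=value, ...), one argument or row to a line, values as JSON. send_rows: Moves the arm, as the interface text tells. Its arguments: {"type":"object","properties":{"rows":{"type":"array","items":{"type":"array","items":{"type":"number"}}}},"required":["rows"]}

```bash
mkdir -p pics
python3 - <<'E'
from station import ctrl,camera
import cv2,numpy as np
print(ctrl.read_state(), ctrl.nose_length)
for n in["scene","side","wrist"]:
    c=camera(n); cv2.imwrite(f"pics/{n}0.png",c["pixels"][:,:,::-1]); np.savez(f"{n}0.npz",**c)
    print(n,c["fx"],c["cx"],c["cy"],np.round(c["extrinsics"],3).tolist())
E
```

```text
{'clock': 0.0, 'q': array([ 1.34100955e+00,  8.74373417e-02,  1.75148861e-01,  1.65981697e+00,
       -1.30070735e-05,  1.57078824e+00]), 'qd': array([-0.000966  ,  0.00155044,  0.0013879 , -0.00217859, -0.00036847,
       -0.00058398]), 'effort': array([-8.46755847e-04, -5.20387709e+01,  4.64804792e+01,  1.61671301e-02,
       -4.85246710e-05, -7.29650282e-06]), 'tool_pos': array([0.12523112, 0.5353474 , 0.25560311]), 'eef_rot': array([-6.85814596e-05,  1.14636735e-01,  9.93407263e-01, -6.50991637e-04]), 'wrist_force': array([ 0.64981759,  0.12787527, -0.20122426]), 'moment': array([-0.01474413, -0.04360124, -0.047756  ]), 'gripper_width': 0.08548350720504976} 0.025
scene 443.24430250906715 312.4645611697561 239.1584932094543 [[0.905, -0.425, 0.003, -0.521], [-0.322, -0.692, -0.646, 0.222], [0.277, 0.584, -0.763, 1.03], [0.0, 0.0, 0.0, 1.0]]
side 434.8440418774795 315.77420897156964 238.8165762510959 [[-0.951, -0.307, -0.019, 0.551], [-0.127, 0.447, -0.886, 0.133], [0.281, -0.84, -0.464, 1.008], [0.0, 0.0, 0.0, 1.0]]
wrist 347.0152747740064 317.4419301472733 236.52637038433326 [[0.229, 0.974, -0.001, -0.551], [0.94, -0.22, 0.259, -0.034], [0.252, -0.06, -0.966, 0.379], [0.0, 0.0, 0.0, 1.0]]
```

View pics/scene0.png

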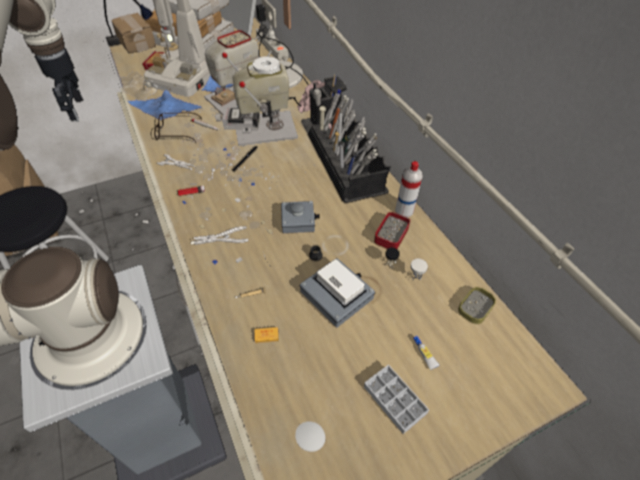

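View pics/side0.png

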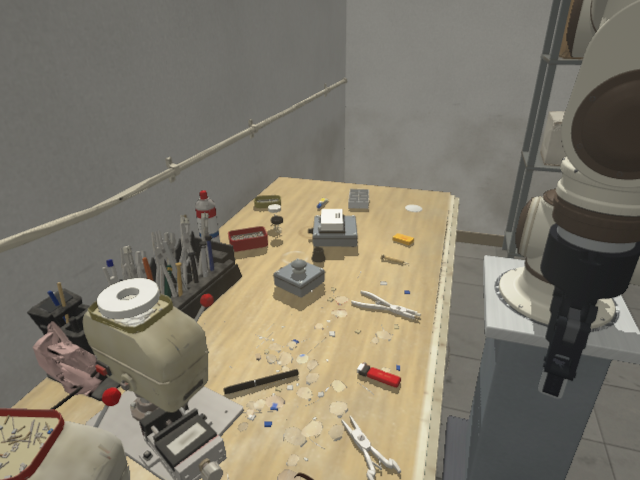

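View pics/wrist0.png

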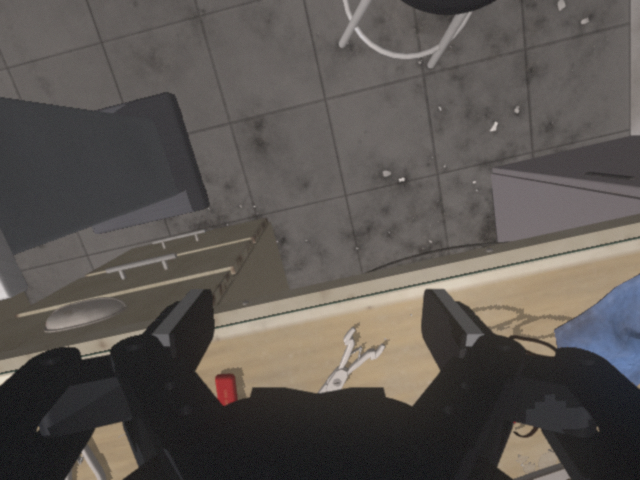

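The scene view shows the reset box with its white cover near (338,290), the stop box at (298,215), the loupe at (316,253), the glue tube at (425,350), and the red tin at (392,230). Next I'll measure the box and cover.

```bash
cat > h.py <<'E'
import numpy as np,cv2
def load(f): return dict(np.load(f))
def cloud(c):
    v,u=np.mgrid[0:480,0:640]; d=c["depth"]
    P=np.stack([(u-c["cx"])/c["fx"]*d,(v-c["cy"])/c["fy"]*d,d],-1)
    E=c["extrinsics"]; return (P-E[:3,3])@E[:3,:3]
E
python3 - <<'E'
from h import *
for n,roi in(("scene",(255,330,295,380)),("side",(200,255,305,365))):
    c=load(n+"0.npz");W=cloud(c);p=c["pixels"].astype(int)
    m=np.zeros((480,640),bool);m[roi[0]:roi[1],roi[2]:roi[3]]=1
    ok=m&(c["depth"]>0)
    z=W[...,2]
    print(n,"z hist",np.histogram(z[ok],bins=np.arange(-.01,.09,.005)))
    white=ok&(p.min(-1)>150)&(z>.06)
    for nm,k in(("cover",white),("deck",ok&(z>.035)&(z<.055)),("box all",ok&(z>.033)&(z<.085))):
        q=W[k]; r=cv2.minAreaRect(q[:,:2].astype(np.float32)); print(nm,k.sum(),r, np.median(q[:,2]))
    img=c["pixels"][roi[0]-10:roi[1]+10,roi[2]-10:roi[3]+10,::-1]
    cv2.imwrite(f"pics/{n}_crop.png",cv2.resize(img,None,fx=5.5,fy=5.5,interpolation=cv2.INTER_CUBIC))
E
```

```text
scene z hist (array([   0, 1220, 2114,   92,   91,  100,   86,   77,  102,  598,  625,
        136,   62,   58,   54,  590,  341,    0,    0]), array([-0.01 , -0.005,  0.   ,  0.005,  0.01 ,  0.015,  0.02 ,  0.025,
        0.03 ,  0.035,  0.04 ,  0.045,  0.05 ,  0.055,  0.06 ,  0.065,
        0.07 ,  0.075,  0.08 ,  0.085]))
cover 868 ((0.5792208909988403, -0.14765051007270813), (0.06311093270778656, 0.10113078355789185), 15.8217134475708) 0.06932857861783692
deck 1421 ((0.5703639388084412, -0.1509646773338318), (0.12786094844341278, 0.13783203065395355), 16.335166931152344) 0.04040499034475154
box all 2500 ((0.5703639388084412, -0.1509646773338318), (0.12786094844341278, 0.13783203065395355), 16.335166931152344) 0.044694703639555175
side z hist (array([   0,   32, 1466,  113,  107,  138,  135,  115,  105,   96,  446,
         63,   62,   28,   39,   63,  280,    0,    0]), array([-0.01 , -0.005,  0.   ,  0.005,  0.01 ,  0.015,  0.02 ,  0.025,
        0.03 ,  0.035,  0.04 ,  0.045,  0.05 ,  0.055,  0.06 ,  0.065,
        0.07 ,  0.075,  0.08 ,  0.085]))
cover 310 ((0.5766385793685913, -0.14355814456939697), (0.060073960572481155, 0.102533720433712), 17.287128448486328) 0.07121910994538219
deck 667 ((0.5677781105041504, -0.14365723729133606), (0.12558603286743164, 0.13621701300144196), 15.306705474853516) 0.042113924049694315
box all 1111 ((0.5672754049301147, -0.14379483461380005), (0.12662847340106964, 0.13621701300144196), 15.306705474853516) 0.044136994417765085
```

View pics/scene_crop.png

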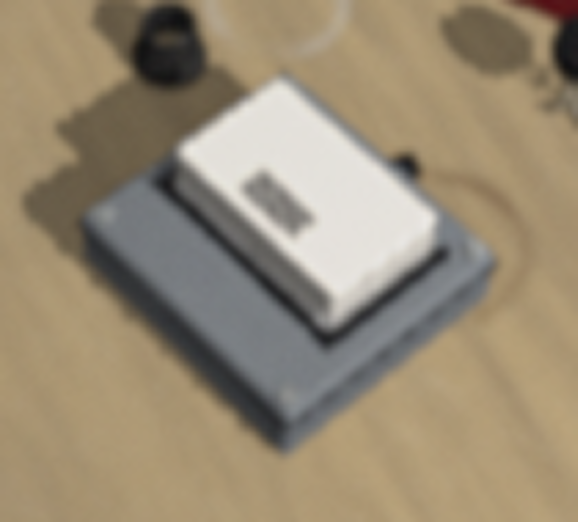

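send_rows(
  rows=[
    [-0.024,-0.024,0,0,1],
    [-0.024,-0.024,0,0,1],
    [-0.024,-0.024,0,0,1],
    [-0.024,-0.024,0,0,1],
    [-0.024,-0.024,0,0,1],
    [-0.024,-0.024,0,0,1],
    [-0.024,-0.024,0,0,1],
    [-0.024,-0.024,0,0,1],
    [-0.024,-0.024,0,0,1],
    [-0.024,-0.024,0,0,1],
    [-0.024,-0.024,0,0,1],
    [-0.024,-0.024,0,0,1],
  ],
)

```text
clock: 1.15
tool_pos: [0.3405, 0.1879, 0.2563]
eef_rot: [0.0, 0.115, 0.993, 0.0]
wrist_force: [1.0, 1.4, 0.2]
gripper_width: 0.0003
```

send_rows(
  rows=[
    [-0.024,-0.024,0,0,1],
    [-0.024,-0.024,0,0,1],
    [-0.024,-0.024,0,0,1],
    [-0.024,-0.024,0,0,1],
    [-0.024,-0.024,0,0,1],
    [-0.024,-0.024,0,0,1],
    [-0.024,-0.024,0,0,1],
    [-0.024,-0.024,0,0,1],
    [-0.024,-0.024,0,0,1],
    [-0.024,-0.024,0,0,1],
    [0,0,0,0,1],
    [0,0,0,0,1],
  ],
)

```text
clock: 2.15
tool_pos: [0.5194, -0.1002, 0.2552]
eef_rot: [-0.001, 0.116, 0.993, 0.0]
wrist_force: [-0.9, -0.6, -0.3]
gripper_width: -0.0
```

send_rows(
  rows=[
    [0,0,0,-0.1,1],
    [0,0,0,-0.1,1],
    [0,0,0,-0.1,1],
    [0,0,0,-0.1,1],
    [0,0,0,-0.1,1],
    [0,0,0,0,1],
    [0,0,0,0,1],
  ],
)

```text
clock: 2.73
tool_pos: [0.5188, -0.0981, 0.2565]
eef_rot: [0.0, -0.134, 0.991, 0.0]
wrist_force: [-0.8, -0.3, -0.6]
gripper_width: -0.0002
```

Run:
```python
from station import ctrl,camera
from h import *
from scipy.spatial.transform import Rotation as R
s=ctrl.read_state();q=s["eef_rot"];M=R.from_quat(np.r_[q[1:],q[0]]).as_matrix();print(s["tool_pos"],np.round(M,4).tolist())
c=camera("wrist"); cv2.imwrite("pics/wrist1.png",c["pixels"][:,:,::-1]); np.savez("wrist1.npz",**c)
W=cloud(c);p=c["pixels"].astype(int);z=W[...,2];x=W[...,0];y=W[...,1]
ok=(c["depth"]>0)&(abs(x-.57)<.12)&(abs(y+.147)<.12)&(z<.09)
for nm,k in(("cover",ok&(z>.062)&(p.min(-1)>120)),("box",ok&(z>.033))):
    if k.sum()>10:print(nm,k.sum(),cv2.minAreaRect(W[k][:,:2].astype(np.float32)),np.median(z[k]))
```

```text
[ 0.51878829 -0.09806625  0.25652769] [[-0.9643, -0.2648, 0.0002], [-0.2648, 0.9643, 0.0001], [-0.0002, -0.0, -1.0]]
cover 6125 ((0.5782913565635681, -0.14392414689064026), (0.062347982078790665, 0.10021553933620453), 15.545723915100098) 0.07077604768692113
box 15217 ((0.568744421005249, -0.1465781331062317), (0.1259702891111374, 0.13720907270908356), 15.6341552734375) 0.047944301886761485
```

View pics/wrist1.png

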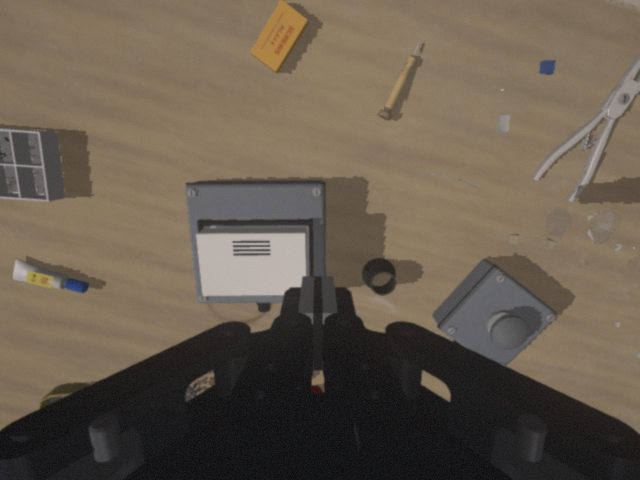

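The wrist view shows the box at about (256,240) and its ribbed pad at (252,247). The closed fingertips are at (318,290). Box centre (0.569,-0.1465) at 15.6° yaw agrees with the given sizes, and the tool is aligned to the box. I'll move above the pad.

send_rows(
  rows=[
    [-0.0056,-0.015,0.015,0,1],
    [-0.0056,-0.015,0.015,0,1],
    [-0.0056,-0.015,0.015,0,1],
    [-0.0056,-0.015,0.015,0,1],
    [0,0,0.02,0,1],
    [0,0,0.02,0,1],
    [0,0,0.02,0,1],
    [0,0,0.015,0,1],
    [0,0,0,0,1],
    [0,0,0,0,1],
  ],
)

```text
clock: 3.62
tool_pos: [0.5563, -0.1503, 0.121]
eef_rot: [-0.001, -0.134, 0.991, 0.0]
wrist_force: [-0.3, -0.1, 0.5]
gripper_width: -0.0
```

```bash
cat >> h.py <<'E'
C=np.array([.569,-.1465]);a=np.deg2rad(15.6);ex=np.array([np.cos(a),np.sin(a)]);ey=np.array([-ex[1],ex[0]])
def st():
    from station import ctrl
    s=ctrl.read_state();d=s["tool_pos"][:2]-C
    print("box mm",np.round([1e3*d@ex,1e3*d@ey,1e3*(s["tool_pos"][2]-.025)],1),"F",np.round(s["wrist_force"],1),s["clock"])
def shot(n,f,roi=None,k=1):
    from station import camera
    c=camera(n);np.savez(f+".npz",**c);i=c["pixels"][:,:,::-1]
    if roi:i=i[roi[0]:roi[1],roi[2]:roi[3]]
    cv2.imwrite(f"pics/{f}.png",cv2.resize(i,None,fx=k,fy=k,interpolation=cv2.INTER_CUBIC));return c
E
python3 -c "
from h import *
st();shot('side','s1',(150,270,250,410),5)"
```

```text
box mm [-13.3  -0.3  96. ] F [-0.3 -0.1  0.5] 3.6167
```

View pics/s1.png

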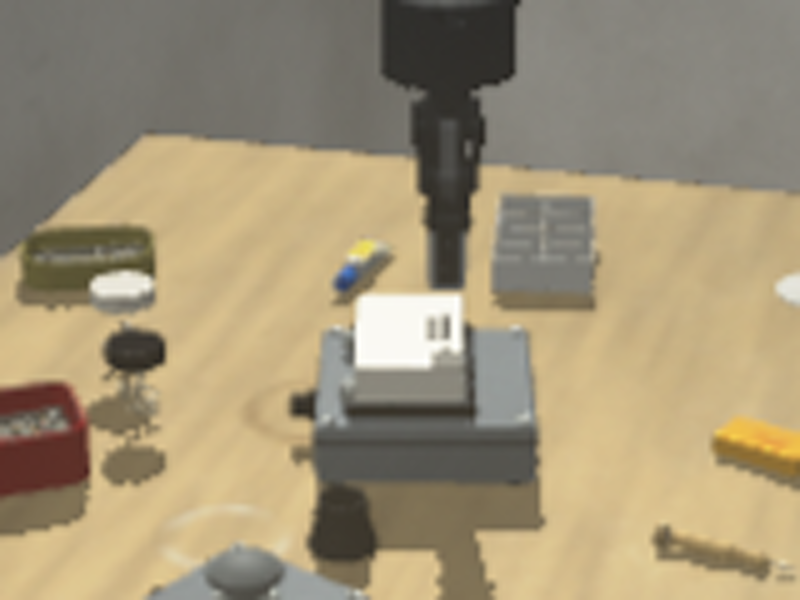

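The side view shows the closed fingertips (445,285) directly above the pad (438,325). Now I'll descend.

send_rows(
  rows=[
    [0,0,0.008,0,1],
    [0,0,0.008,0,1],
    [0,0,0.006,0,1],
    [0,0,0.003,0,1],
    [0,0,0.003,0,1],
    [0,0,0,0,1],
  ],
)

```text
clock: 4.17
tool_pos: [0.5563, -0.1507, 0.0929]
eef_rot: [-0.001, -0.135, 0.991, 0.0]
wrist_force: [-2.6, -0.2, 3.1]
gripper_width: 0.0001
```

send_rows(
  rows=[
    [0,0,0.002,0,1],
    [0,0,0.002,0,1],
    [0,0,0,0,1],
  ],
)

```text
clock: 4.42
tool_pos: [0.5561, -0.151, 0.0899]
eef_rot: [-0.0, -0.134, 0.991, -0.0]
wrist_force: [-5.3, -1.4, 4.5]
gripper_width: 0.0
```

send_rows(
  rows=[
    [0,0,0.0015,0,1],
    [0,0,0,0,1],
  ],
)

```text
clock: 4.58
tool_pos: [0.5562, -0.1511, 0.0885]
eef_rot: [-0.0, -0.134, 0.991, -0.0]
wrist_force: [-6.4, -2.3, 8.0]
gripper_width: -0.0
```

send_rows(
  rows=[
    [0,0,0.0015,0,1],
    [0,0,0,0,1],
  ],
)

```text
clock: 4.75
tool_pos: [0.5562, -0.1511, 0.0883]
eef_rot: [-0.0, -0.134, 0.991, -0.001]
wrist_force: [-10.9, 0.1, 15.3]
gripper_width: 0.0002
```

send_rows(
  rows=[
    [0,0,0.0015,0,1],
    [0,0,0,0,1],
  ],
)

```text
clock: 4.92
tool_pos: [0.5562, -0.1511, 0.0881]
eef_rot: [0.0, -0.134, 0.991, -0.001]
wrist_force: [-15.5, 1.0, 24.5]
gripper_width: -0.0001
```

send_rows(
  rows=[
    [0.005,0,-0.03,0,1],
    [0.02,0,-0.035,0,1],
    [0.025,0,-0.03,0,1],
    [0.01,0,-0.02,0,1],
    [0,0,0,0,1],
    [0,0,0,0,1],
    [0,0,0,0,1],
    [0,0,0,0,1],
    [0,0,0,0,1],
    [0,0,0,0,1],
    [0,0,0,0,1],
    [0,0,0,0,1],
  ],
)

```text
clock: 5.92
tool_pos: [0.4989, -0.1666, 0.1993]
eef_rot: [-0.0, -0.135, 0.991, 0.0]
wrist_force: [0.4, 0.5, 0.6]
gripper_width: 0.0001
```

send_rows(
  rows=[
    [0,0,0,0,1],
    [0,0,0,0,1],
    [0,0,0,0,1],
    [0,0,0,0,1],
    [0,0,0,0,1],
    [0,0,0,0,1],
  ],
)

```text
clock: 6.42
tool_pos: [0.4989, -0.1667, 0.1998]
eef_rot: [0.0, -0.135, 0.991, -0.0]
wrist_force: [-0.5, -0.3, -0.7]
gripper_width: 0.0
```

```bash
python3 -c "
from h import *
st();shot('side','s2',(150,270,250,410),5);shot('wrist','w2')"
```

```text
box mm [-73.   -0.6 174.8] F [-0.5 -0.3 -0.7] 6.4167
```

View pics/s2.png

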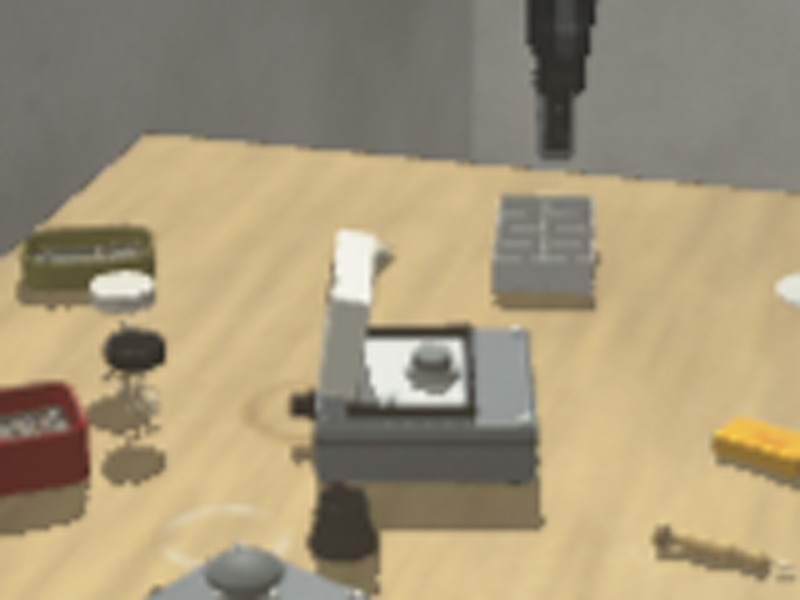

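View pics/w2.png

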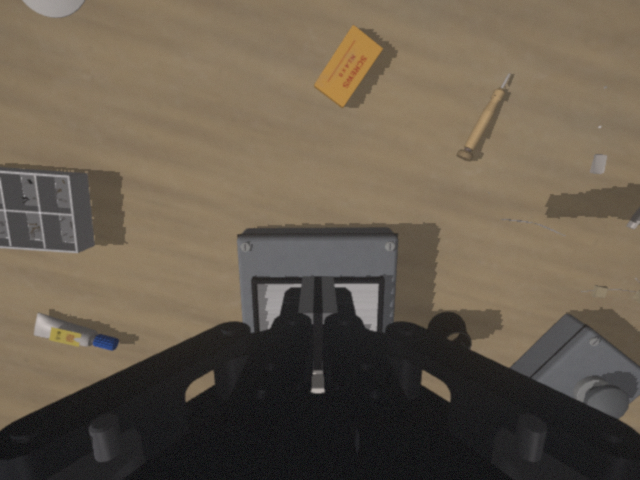

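The side view shows the cover standing open at (345,320) with the button exposed at (433,360). Now I'll press the button.

send_rows(
  rows=[
    [-0.02,0,0.015,0,1],
    [-0.02,0,0.015,0,1],
    [-0.02,0.0006,0.015,0,1],
    [-0.007,0,0.02,0,1],
    [0,0,0.02,0,1],
    [0,0,0.015,0,1],
    [0,0,0.008,0,1],
    [0,0,0.003,0,1],
    [0,0,0,0,1],
    [0,0,0,0,1],
  ],
)

```text
clock: 7.35
tool_pos: [0.5637, -0.1484, 0.0899]
eef_rot: [0.001, -0.135, 0.991, -0.0]
wrist_force: [0.4, 0.5, -0.3]
gripper_width: -0.0
```

```bash
python3 -c "
from h import *
st();shot('side','s3',(150,270,250,410),5)"
```

```text
box mm [-5.6 -0.4 64.9] F [ 0.4  0.5 -0.3] 7.35
```

View pics/s3.png

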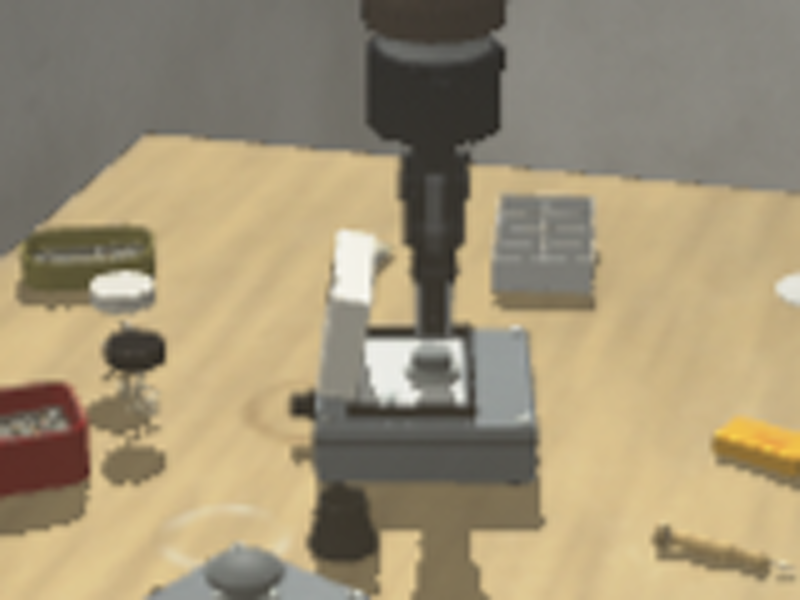

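The fingertip at (433,335) is just above the button at (433,358). I'll press in small steps.

send_rows(
  rows=[
    [0,0,0.004,0,1],
    [0,0,0.004,0,1],
    [0,0,0.003,0,1],
    [0,0,0.002,0,1],
    [0,0,0,0,1],
  ],
)

```text
clock: 7.82
tool_pos: [0.5636, -0.1483, 0.0758]
eef_rot: [0.0, -0.135, 0.991, -0.0]
wrist_force: [1.7, -1.2, 3.9]
gripper_width: 0.0007
```

send_rows(
  rows=[
    [0,0,0.002,0,1],
    [0,0,0,0,1],
  ],
)

```text
clock: 7.98
tool_pos: [0.5636, -0.1484, 0.0741]
eef_rot: [0.0, -0.135, 0.991, -0.0]
wrist_force: [2.4, -1.3, 4.0]
gripper_width: -0.0002
```

send_rows(
  rows=[
    [0,0,0.0015,0,1],
    [0,0,0,0,1],
  ],
)

```text
clock: 8.15
tool_pos: [0.5636, -0.1484, 0.0739]
eef_rot: [0.001, -0.135, 0.991, -0.0]
wrist_force: [-2.8, 0.0, 12.0]
gripper_width: 0.0001
```

send_rows(
  rows=[
    [0,0,0.0015,0,1],
    [0,0,0,0,1],
  ],
)

```text
clock: 8.32
tool_pos: [0.5637, -0.1484, 0.0738]
eef_rot: [0.001, -0.135, 0.991, -0.001]
wrist_force: [-7.1, 0.7, 21.6]
gripper_width: -0.0001
```

The button bottomed at a tip height of about 49 mm with force rising, as it should. I'll lift, then check the clearance behind the cover.

send_rows(
  rows=[
    [0,0,-0.02,0,1],
    [0,0,-0.03,0,1],
    [0,0,-0.03,0,1],
    [0,0,-0.025,0,1],
    [0,0,0,0,1],
    [0,0,0,0,1],
  ],
)

```text
clock: 8.82
tool_pos: [0.5639, -0.1484, 0.177]
eef_rot: [0.001, -0.135, 0.991, -0.0]
wrist_force: [-0.3, -0.3, 0.3]
gripper_width: -0.0005
```

Run:
```python
from h import *
st()
c=shot('scene','c4',(200,330,260,440),4)
for f in("c4.npz","scene0.npz"):
    W=cloud(load(f));d=W[...,:2]-C;bx=d@ex;by=d@ey;z=W[...,2]
    for lo,hi in((.064,.08),(.08,.1),(.1,.12),(.12,.15),(.15,.2)):
        k=(bx>lo)&(bx<hi)&(abs(by)<.06)&(z>.01)&(z<.3); print(f,lo,k.sum(),z[k].max() if k.any() else 0)
```

```text
box mm [ -5.5  -0.4 152. ] F [-0.3 -0.3  0.3] 8.8167
c4.npz 0.064 0 0
c4.npz 0.08 0 0
c4.npz 0.1 0 0
c4.npz 0.12 0 0
c4.npz 0.15 258 0.05587516587338663
scene0.npz 0.064 19 0.03549518423294768
scene0.npz 0.08 1 0.023924640527399083
scene0.npz 0.1 0 0
scene0.npz 0.12 0 0
scene0.npz 0.15 271 0.05904798157770687
```

View pics/c4.png

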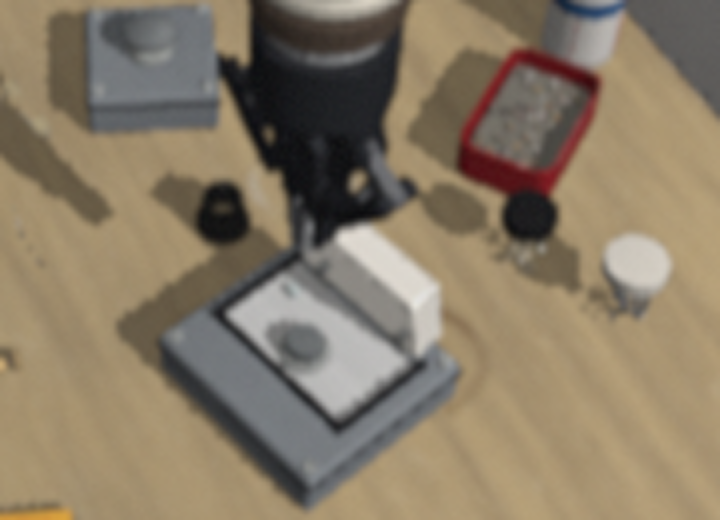

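The button has sprung back, the cover is open at (385,290) in the crop, and the space behind it is free out to about 150 mm. Now I'll go over and behind the cover.

send_rows(
  rows=[
    [-0.02,0,0,0,1],
    [-0.02,0,0,0,1],
    [-0.02,0,0,0,1],
    [-0.02,0,0,0,1],
    [-0.003,0,0,0,1],
    [0,0,0.015,0,1],
    [0,0,0.02,0,1],
    [0,0,0.015,0,1],
    [0,0,0.008,0,1],
    [0,0,0,0,1],
    [0,0,0,0,1],
  ],
)

```text
clock: 9.78
tool_pos: [0.6427, -0.1261, 0.1172]
eef_rot: [-0.001, -0.135, 0.991, 0.0]
wrist_force: [1.4, -0.7, 0.5]
gripper_width: 0.0003
```

```bash
python3 -c "
from h import *
st();shot('side','s5',(150,270,250,410),5)"
```

```text
box mm [76.4 -0.2 92.2] F [ 1.4 -0.7  0.5] 9.7833
```

View pics/s5.png

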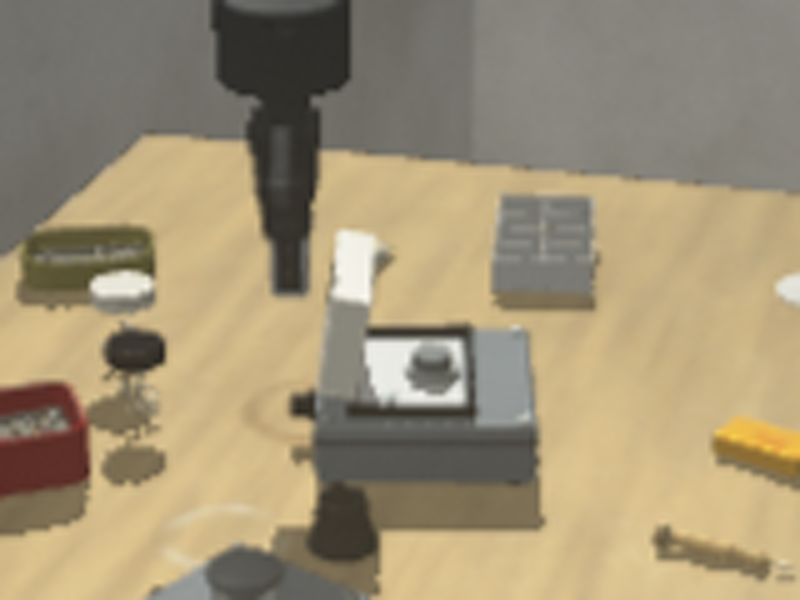

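The finger at (290,290) is behind the open cover. I'll push along the arc.

send_rows(
  rows=[
    [0.0056,0,-0.001,0,1],
    [0.0056,0,-0.001,0,1],
    [0.005,0,-0.0014,0,1],
    [0.005,0,-0.0014,0,1],
    [0.0055,0,-0.0007,0,1],
    [0.0055,0,-0.0007,0,1],
    [0.0057,0,0.0005,0,1],
    [0.0057,0,0.0005,0,1],
    [0,0,0,0,1],
  ],
)

```text
clock: 10.58
tool_pos: [0.6002, -0.138, 0.1231]
eef_rot: [-0.0, -0.134, 0.991, -0.0]
wrist_force: [1.1, 0.2, 2.4]
gripper_width: -0.0002
```

```bash
python3 -c "
from h import *
st();shot('side','s6',(150,270,250,410),5)"
```

```text
box mm [32.4 -0.2 98.1] F [1.1 0.2 2.4] 10.5833
```

View pics/s6.png

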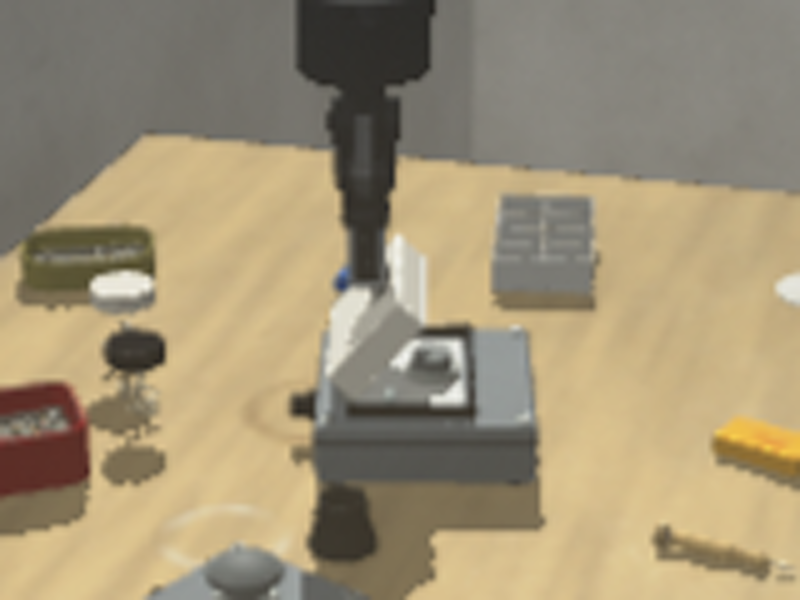

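The cover is following the finger at roughly 45°, with contact at (370,285). I'll keep going to nearly shut.

send_rows(
  rows=[
    [0.0057,0,0.0014,0,1],
    [0.0057,0,0.0021,0,1],
    [0.0053,0,0.003,0,1],
    [0.0053,0,0.003,0,1],
    [0.0047,0,0.0042,0,1],
    [0.0047,0,0.0042,0,1],
    [0.0045,0,0.005,0,1],
    [0.0045,0,0.005,0,1],
    [0,0,0,0,1],
  ],
)

```text
clock: 11.38
tool_pos: [0.561, -0.1487, 0.0938]
eef_rot: [-0.001, -0.134, 0.991, 0.0]
wrist_force: [0.3, -0.3, 2.1]
gripper_width: -0.0002
```

```bash
python3 -c "
from h import *
st();shot('side','s7',(150,270,250,410),5)"
```

```text
box mm [-8.3  0.  68.8] F [ 0.3 -0.3  2.1] 11.3833
```

View pics/s7.png

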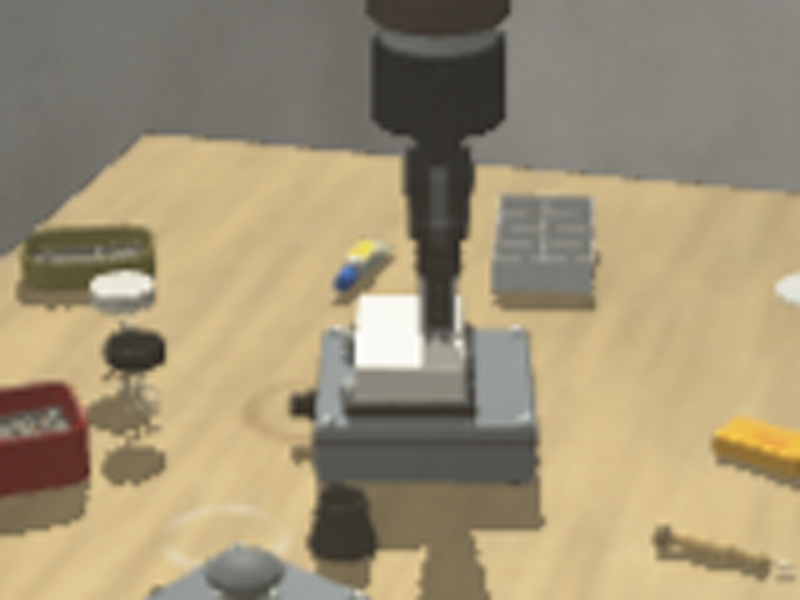

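The cover is down at its shut height. I'll press to the stop, sliding a little towards the front edge.

send_rows(
  rows=[
    [0.002,0,0.002,0,1],
    [0.002,0,0.002,0,1],
    [0,0,0.0015,0,1],
    [0,0,0,0,1],
  ],
)

```text
clock: 11.77
tool_pos: [0.5582, -0.1497, 0.0898]
eef_rot: [-0.0, -0.135, 0.991, -0.0]
wrist_force: [-1.6, -0.3, 4.5]
gripper_width: -0.0
```

send_rows(
  rows=[
    [0,0,0.0015,0,1],
    [0,0,0,0,1],
  ],
)

```text
clock: 11.93
tool_pos: [0.5581, -0.1498, 0.089]
eef_rot: [-0.0, -0.135, 0.991, -0.0]
wrist_force: [-5.0, 0.1, 10.3]
gripper_width: -0.0001
```

send_rows(
  rows=[
    [0,0,0.0015,0,1],
    [0,0,0,0,1],
  ],
)

```text
clock: 12.1
tool_pos: [0.5581, -0.1498, 0.0885]
eef_rot: [0.0, -0.135, 0.991, -0.0]
wrist_force: [-8.1, 0.2, 17.2]
gripper_width: -0.0002
```

send_rows(
  rows=[
    [0,0,0.0015,0,1],
    [0,0,0,0,1],
  ],
)

```text
clock: 12.27
tool_pos: [0.5581, -0.1499, 0.0883]
eef_rot: [0.0, -0.135, 0.991, -0.001]
wrist_force: [-13.0, 0.7, 26.1]
gripper_width: 0.0004
```

send_rows(
  rows=[
    [0,0,0.001,0,1],
    [0,0,0,0,1],
  ],
)

```text
clock: 12.43
tool_pos: [0.5581, -0.1499, 0.0882]
eef_rot: [0.001, -0.135, 0.991, -0.001]
wrist_force: [-15.8, 1.4, 33.3]
gripper_width: -0.0003
```

The force is rising hard, so the cover is at its stop. I'll let go upwards.

send_rows(
  rows=[
    [0,0,-0.008,0,1],
    [0,0,-0.015,0,1],
    [0,0,-0.03,0,1],
    [0.02,0,-0.03,0,1],
    [0.02,0,-0.02,0,1],
    [0.02,0,0,0,1],
    [0,0,0,0,1],
    [0,0,0,0,1],
    [0,0,0,0,1],
    [0,0,0,0,1],
    [0,0,0,0,1],
    [0,0,0,0,1],
  ],
)

```text
clock: 13.43
tool_pos: [0.5009, -0.1654, 0.1864]
eef_rot: [-0.001, -0.135, 0.991, 0.0]
wrist_force: [-0.3, 0.6, -0.4]
gripper_width: 0.0
```

send_rows(
  rows=[
    [0,0,0,0,1],
    [0,0,0,0,1],
    [0,0,0,0,1],
    [0,0,0,0,1],
    [0,0,0,0,1],
    [0,0,0,0,1],
    [0,0,0,0,1],
    [0,0,0,0,1],
    [0,0,0,0,1],
    [0,0,0,0,1],
    [0,0,0,0,1],
    [0,0,0,0,1],
  ],
)

```text
clock: 14.43
tool_pos: [0.5007, -0.1656, 0.1871]
eef_rot: [-0.0, -0.135, 0.991, 0.0]
wrist_force: [-0.2, -0.3, -0.3]
gripper_width: -0.0001
```

Run:
```python
from h import *
st();shot('side','s8',(150,270,250,410),5)
c=shot('scene','c8');W=cloud(c);d=W[...,:2]-C;bx=d@ex;by=d@ey;z=W[...,2];p=c["pixels"].min(-1)
for lo in(-.02,-.01,0,.01,.02,.03):
    k=(bx>lo)&(bx<lo+.01)&(abs(by)<.045)&(z>.05)&(z<.13)&(p>150);print(lo,k.sum(),np.median(z[k]))
```

```text
box mm [-70.9  -0.  162.1] F [-0.2 -0.3 -0.3] 14.4333
-0.02 110 0.0698261584197506
-0.01 82 0.06950752085430344
0 113 0.06957046805664012
0.01 105 0.06957128555840997
0.02 110 0.06897483338481328
0.03 102 0.06884375651104457
```

View pics/s8.png

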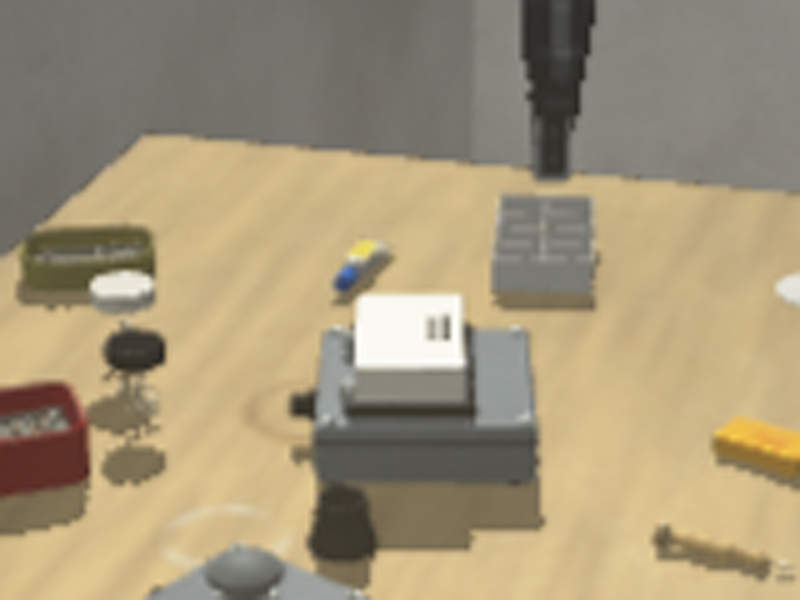

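View pics/c8.png

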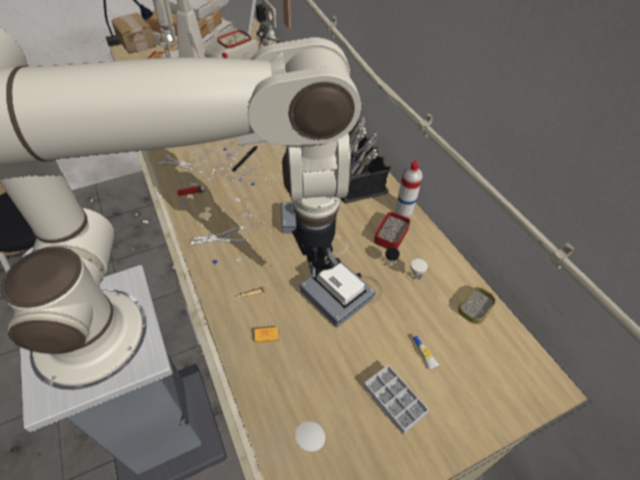

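The cover has stayed shut and flat at 69–70 mm for more than 1.5 s after release. The robot is clear and nothing else has moved, so I'll hand in.

```bash
python3 -c "
from station import job
print(job.job_done())"
```

```text
the job is handed in; nothing more can be done
None
```

The supply box is reset, and I handed the job in after about 14.4 s on the robot's clock. I used only the closed fingertips:

- **Opening the cover:** I pushed it in to its stop at about 25 N. It released and popped open, as the side view showed.
- **Pressing the reset button:** I pressed until the fingertips were 49 mm above the worktop. That is the full 6 mm of travel, and the force rose sharply there.
- **Closing the cover:** I swung it shut from behind along its arc, pushed it in to the stop at about 33 N upward force, and withdrew.

**Last checks:** About 1.5 s after I let go, the cover top was level at 69–70 mm, which matches shut and latched. The wrist force was about 0 and the arm was clear of the box. The things lying about looked unmoved in the last pictures. I never went near the stop button, but I didn't measure it separately. No check failed or disagreed.

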